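Slide a pine block along the jig's rail into its corner

TASK

Load the small pine block into the grey corner jig, ready for drilling: push it across the board until it lies flat against the long dark rail, then slide it along the rail, keeping it against it, into the corner pocket at the end until it is fully home, flush against both the rail and the end stop. Only push it with the fingers: do not pick it up or tip it, and leave the tin, the pot and the tape roll just behind the rail where they stand.

Things in the scene. Friction and masses are not known exactly. Their poses are not given: they have to be found in the camera images.
- jig: fixed corner jig: a light grey board, 9 mm thick, with dark wooden fences (rail, end stop, lip) standing 16 mm above it (tops at z = 25 mm). Origin on the table under the board, z up; its yaw is within 0.3 rad of the world's. The board covers x -100 to +65, y -160 to +140 mm in the jig's frame
- rail (a point): middle of the rail's inner face, at its foot on the board's top: jig frame (45, -10, 9) mm, axes as the jig's. The rail is 20 mm thick, runs along the jig's y over the board's whole 300 mm and stands at the side away from the robot; its inner face looks to the jig's -x
- corner (a point): inner corner of the pocket, where rail and end stop meet, on the board's top: jig frame (45, 120, 9) mm, axes as the jig's. The end stop is 20 mm thick, at the jig's +y end; its face looks to -y. The pocket between rail and lip is 33 mm wide and 18 mm deep
- lip (a point): foot of the inner edge of the lip at the pocket's mouth: jig frame (12, 102, 9) mm, axes as the jig's. The lip is 14 mm thick, joined to the stop, inner face at x = 12 mm, y 102 to 120 mm; from this point a slanted lead-in flares back to y = 92 mm and away from the rail to x = -2 mm
- block: loose pine block, 30 (its x) x 50 (its y) x 22 mm high, about 50 g, lying on the board clear of rail and pocket; origin at the centre of its underside. Its long side starts within 0.35 rad of the rail's direction. Fully home its origin is at (30, 95, 9) mm in the jig's frame and its rear 32 mm stick out of the pocket
- nail_tin: bystander: flat round tin with green lid, 68 mm across, 32 mm high, standing beyond the rail; origin under its centre
- varnish_pot: bystander: white pot with yellow lid, 66 mm across, 75 mm high, standing beyond the rail; origin under its centre
- masking_tape: bystander: roll of beige tape, 68 mm across, 24 mm high, lying beyond the rail; origin under its centre

How it is judged:
By the outcome, as a careful person would: the job done as asked, in the order asked, and still so for the second after the job is handed in, with the robot touching nothing.
It also fails if it takes over 62 s, if anything falls off the work surface, if the arm or the gripper's body presses on something with over 40 N, if the wrist force passes 120 N, or if a joint passes its speed limit or range.

ROBOT

A 6-joint arm with a two-finger parallel gripper is mounted at the origin on a cart in front of the work surface, level with it; the furniture and walls round the work are solid. World frame = base frame: x ahead of the robot, y to its left, z up, the work surface at z = 0. Lengths are in m, angles in rad, forces in N, time in s.
With the tool pointing down it reaches from about 0.25 to 0.775 m from the base axis. Payload 4 kg.
Tool frame: the origin (TCP) lies at the centre of the arm's flange, where the gripper is bolted on; the fingertips stand 199 mm ahead of it and the grasp point (between the pads) lies 180 mm ahead of it (robot.tcp_to_tips is the distance from the TCP to the fingertips, in m); z points along the fingers, y is the line along which they close (so a half turn about z gives the same grasp; the last joint's range is limited). The gripper opens to 94 mm and grips with 3 to 60 N. Pads are 16 mm wide; open, the fingers measure 119 mm over their backs; the gripper's body (75 mm by 177 mm) begins 78 mm behind the grasp point.
Start: joints at [-1.311, 0.087, 1.371, -0, 1.684, -0.103], TCP at [0.195, -0.514, 0.405] pointing down, gripper open.
Joint ranges: [-3.1, 3.1], [-0.76, 2.03], [0.27, 2.55], [-1.08, 4.22], [0.17, 2.65], [-2.57, 2.57]. Speed limits (rad/s): [2.79, 2.79, 3.14, 3.14, 3.14, 3.14].

INTERFACE

Orientations are given as [roll, pitch, yaw] about the fixed x, y, z axes, in that order (R = Rz(yaw) Ry(pitch) Rx(roll)).
In Python, from bench import telemetry, snapshot, ticket, robot gives the robot as it stands.
- The arm moves only by the tool apply_moves, never from a script. Its argument "moves" is a list that holds one entry, the list of rows, each a list of 5 numbers: the shift along the tool's x, y, z in units of 50 mm (1.0 is 50 mm), then the turn about the tool's z in units of 10 degrees (1.0 is 10 degrees), then the closure, from 0 (fully open) to 1 (shut). A call has 1 to 10 rows; each row is the pose to reach, as a shift and turn from the pose commanded when the call began, along the tool's axes at that moment; what a row does not reach only later rows make up. A row lasts 1/8 s, in which the tool goes at most 62.5 mm and 10.7 degrees, less where a joint would pass 70% of its speed; a pose out of reach is approached as far as the arm can. A call with a gripper value outside its range is refused whole. The fingers move at their own pace and stop on an object; the grip force is fixed at half the most. Time passes only in rows, so rows that repeat a pose let the fingers close. It gives the time, the measured TCP pose, the force, the opening and the grip force at its end, in the units of the state.
- telemetry.get_obs(): the state, without advancing time (a new reading comes with each control period).
- snapshot(name): name is "scene" or "top"; returns a dict with "image" (480x640x3 uint8, red, green, blue), "fovy" (degrees; the focal length in pixels is half the picture's height over the tangent of half this angle, whatever the lens; pixels are square), "cx", "cy" (the principal point, pixels), "R" (3x3) and "t" (3): a world point X has camera coordinates R X + t. Camera axes: x right, y down, z forward; pixel columns grow to the right and rows downward; lengths in m; the calibration is good to about 2 mm. A picture is of the moment at which its call begins. There is no depth.
- ticket.close_job(): hands the job in; it is judged then, once.
The state is a dict: "time": time; "joint_positions": joint angles; "qvel": joint speeds; "joint_torque": joint torques, N m; "tool_pos": TCP position; "ee_rot": TCP orientation; "wrist_force": force on the tool from outside, world axes, zero at the start; "wrist_torque": the same for the moment, N m; "width": finger opening in m; "finger_force": force on a finger pad.
Only numpy, scipy, OpenCV 4.12 (cv2) and the standard library are available. Lean on these libraries where they do the work, as an engineer would, in place of code of your own. Each camera call takes 0.05 s, during which the arm holds its last target. There are 200 camera calls.

## Working session

There is one attempt and no reset: what is moved stays moved. The work goes in short steps, Python scripts to look and compute and a tool call to move; the robot and the scene stay as the last step left them, time stands still between calls to the robot, and variables do not carry over. Pictures are saved under pics/ and viewed, at most 10 in all, crops included, and the job is handed in when it is done.

Besides the shell and the picture viewer there is one more tool, called after "Emit:" as name(argument=value, ...), one argument or row to a line, values as JSON. apply_moves: Moves the arm, as the interface text tells. Its arguments: {"type":"object","properties":{"moves":{"type":"array","items":{"type":"array","items":{"type":"array","items":{"type":"number"}}}}},"required":["moves"]}

```bash
mkdir -p pics; cat > h.py <<'E'
import numpy as np, cv2
from bench import telemetry, snapshot, ticket, robot
def snap(n,f):
    s=snapshot(n); cv2.imwrite(f'pics/{f}.png',cv2.cvtColor(s['image'],cv2.COLOR_RGB2BGR)); np.savez(f'{f}.npz',**s); return s
def ray(s,u,v,z):
    f=240/np.tan(np.radians(float(s['fovy']))/2)
    d=np.array([(u-s['cx'])/f,(v-s['cy'])/f,1]); R=s['R'];c=-R.T@s['t']; d=R.T@d
    return c+d*(z-c[2])/d[2]
def proj(s,X):
    f=240/np.tan(np.radians(float(s['fovy']))/2)
    p=s['R']@np.array(X)+s['t']; return p[:2]/p[2]*f+[s['cx'],s['cy']]
E
python3 - <<'E'
from h import *
for n in('top','scene'):
    s=snap(n,n+'0'); print(n,s['fovy'],s['cx'],s['cy'],-s['R'].T@s['t'],s['R'].round(2).tolist())
print(telemetry.get_obs())
E
```

```text
top 46.889547221179214 321.86231640845006 241.39347661473818 [ 0.50420773 -0.07137592  0.88470716] [[-0.01, -1.0, -0.02], [-0.99, 0.01, -0.16], [0.16, 0.02, -0.99]]
scene 46.509277615225336 327.76623276977665 242.22860556082298 [ 0.33182778 -0.60897644  0.65380314] [[0.87, -0.48, -0.02], [-0.36, -0.62, -0.7], [0.33, 0.62, -0.72]]
{'time': 0.1, 'joint_positions': array([-1.31108478e+00,  8.78877942e-02,  1.37211260e+00, -1.71218203e-05,
        1.68357189e+00, -1.03075881e-01]), 'qvel': array([ 0.00031936, -0.00163286, -0.00276288, -0.00263011,  0.00129132,
       -0.00094395]), 'joint_torque': array([ 1.42845562e-03, -3.41254234e+01, -3.03302407e+01,  7.19546014e-02,
        3.04715813e-02, -1.01103665e-04]), 'tool_pos': array([ 0.19516503, -0.514103  ,  0.40361235]), 'ee_rot': array([-3.13962178e+00, -1.86764087e-04,  3.62785331e-01]), 'wrist_force': array([ 0.47066923, -0.56613911,  0.33526587]), 'wrist_torque': array([-0.02555038,  0.00862399,  0.00290477]), 'finger_force': 0.0, 'width': 0.09361923632958388}
```

View pics/top0.png

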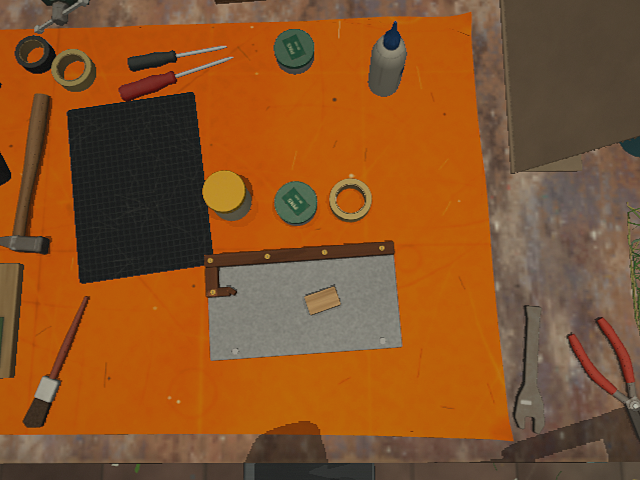

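View pics/scene0.png

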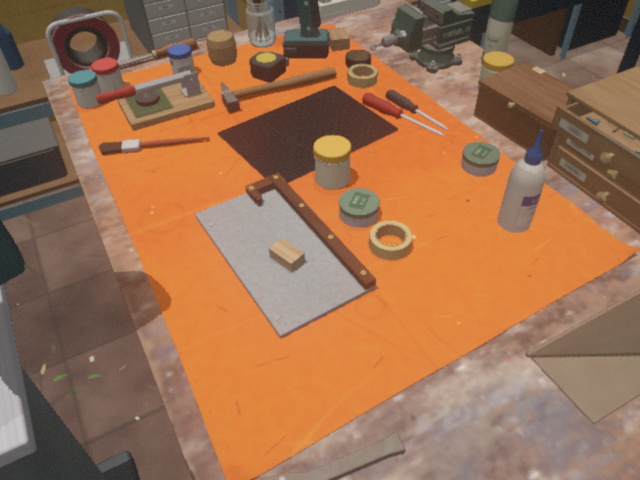

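The top view shows the board at about (205–400, 240–360), the block at about (322, 300), and the pocket at the left near (215, 270). I'll enlarge that area.

```bash
python3 - <<'E'
import cv2
i=cv2.imread('pics/top0.png')[228:368,200:408]
cv2.imwrite('pics/c0.png',cv2.resize(i,None,fx=3.8,fy=3.8,interpolation=cv2.INTER_CUBIC))
E
```

```text
(no output)
```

View pics/c0.png

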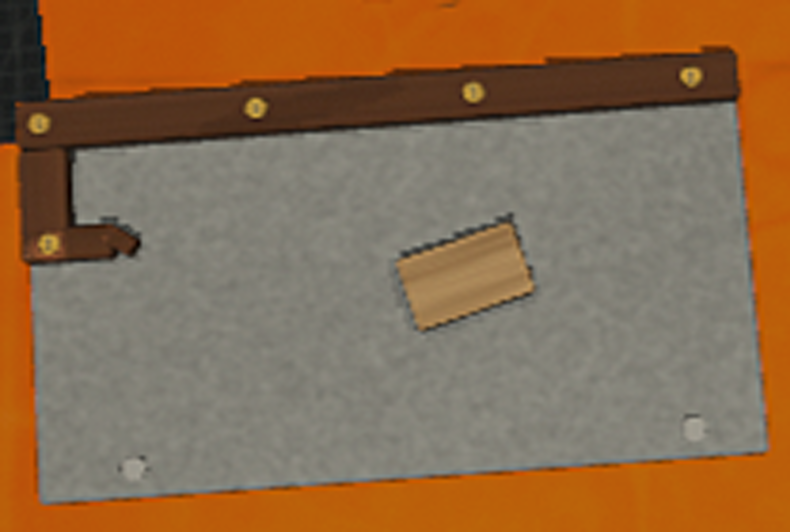

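The crop shows the block's top corners at crop (397,260), (511,222), (534,292), (420,330). The rail's inner edge runs from (72,148) to (738,100), and the front board corners are at (41,503) and (768,452). I'll fit the jig and block poses from these.

```bash
cat >> h.py <<'E'
from scipy.optimize import least_squares
def fit(s,model,px,p0):
    def X(p):
        c,n=np.cos(p[2]),np.sin(p[2]); m=np.array(model)
        return np.c_[p[0]+c*m[:,0]-n*m[:,1],p[1]+n*m[:,0]+c*m[:,1],m[:,2]]
    g=lambda p:np.concatenate([proj(s,x)-u for x,u in zip(X(p),np.array(px))])
    r=least_squares(g,p0); return r.x,r.fun.reshape(-1,2)
def tojig(J,xy):
    c,n=np.cos(J[2]),np.sin(J[2]); d=np.array(xy)-J[:2]; return np.array([c*d[0]+n*d[1],-n*d[0]+c*d[1]])
E
python3 - <<'E'
from h import *
s=dict(np.load('top0.npz'))
k=lambda L,o=(200,228),f=3.8:(np.array(L)+.5)/f-.5+np.array(o)
m=[(-.1,.14,.009),(-.1,-.16,.009),(.065,-.16,.025),(.045,-.16,.025),(.045,.12,.025),(.065,.14,.025),(-.002,.14,.025)]
J,r=fit(s,m,k([(41,503),(768,452),(736,47),(738,100),(72,148),(18,103),(23,262)]),[.5,0,0]);print(J,r.round(2).tolist())
m=[(.015,.025,.031),(.015,-.025,.031),(-.015,-.025,.031),(-.015,.025,.031)]
B,r=fit(s,m,k([(397,260),(511,222),(534,292),(420,330)]),[.5,0,0]);print(B,r.round(2).tolist())
print('block in jig',tojig(J,B[:2])*1e3,B[2]-J[2]); np.save('J.npy',J)
s2=dict(np.load('scene0.npz'))
c,n=np.cos(J[2]),np.sin(J[2])
w=lambda x,y,z:(J[0]+c*x-n*y,J[1]+n*x+c*y,z)
print('scene pred', [proj(s2,w(*p)).round(1).tolist() for p in[(-.1,.14,.009),(-.1,-.16,.009),(.065,-.16,.025),(.065,.14,.025)]])
for nme,uv,z in[('pot',(223,191),.075),('tin',(295,202),.032),('tape',(350,199),.024)]:
    print(nme,tojig(J,ray(s,*uv,z)[:2])*1e3)
E
```

```text
[ 0.57303869 -0.01226294  0.06460601] [[-0.44, 0.58], [0.86, 0.28], [0.62, 0.5], [1.26, -0.89], [-1.56, -0.57], [-0.48, -0.39], [-0.29, 0.29]]
[ 0.55516728 -0.05446465  0.31331619] [[-0.44, 0.03], [0.36, -0.21], [0.52, -0.08], [-0.45, 0.25]]
block in jig [-20.55872166 -40.959868  ] 0.2487101789943519
scene pred [[194.4, 213.0], [280.3, 335.0], [376.9, 277.8], [278.1, 171.9]]
pot [151.63891212  96.32455086]
tin [136.95608527  -9.02874918]
tape [137.20698069 -96.53854813]
```

```bash
cat >> h.py <<'E'
def jw(J,x,y):
    c,n=np.cos(J[2]),np.sin(J[2]); return np.array([J[0]+c*x-n*y,J[1]+n*x+c*y])
def go(x,y,ztip,yawrel=0):
    "jig mm target of finger centre -> row from measured pose"
    J=np.load('J.npy');o=telemetry.get_obs();p=o['ee_rot'][2]
    d=np.r_[jw(J,x/1e3,y/1e3),ztip/1e3+robot.tcp_to_tips]-o['tool_pos']
    tx=np.array([np.cos(p),np.sin(p),0]);ty=np.array([np.sin(p),-np.cos(p),0])
    print('t',o['time'],'row',(np.array([d@tx,d@ty,-d[2]])/.05).round(3),'turn',round(np.degrees(p-J[2]-yawrel)/10,3),'F',o['wrist_force'].round(1),'w',round(o['width'],4),'q',o['joint_positions'].round(2))
    print('jig pos',(tojig(J,o['tool_pos'][:2])*1e3).round(1),'tip z',round((o['tool_pos'][2]-robot.tcp_to_tips)*1e3,1), 'rpy',o['ee_rot'].round(3))
E
python3 - <<'E'
from h import *
s=dict(np.load('top0.npz'))
k=lambda L,o=(200,228),f=3.8:(np.array(L)+.5)/f-.5+np.array(o)
m=[(-.1,.14,.009),(-.1,-.16,.009),(.065,-.16,.025),(.045,-.16,.009),(.045,.12,.009),(.065,.14,.025),(-.002,.14,.025)]
J,r=fit(s,m,k([(41,503),(768,452),(736,47),(738,100),(72,148),(18,103),(23,262)]),[.5,0,0]);print(J,r.round(2).tolist())
np.save('J.npy',J)
print(tojig(J,[ 0.55516728,-0.05446465])*1e3,.31332-J[2])
go(-67,-38,100)
E
```

```text
[ 0.57361731 -0.01205277  0.06557033] [[-0.5, 0.28], [0.77, -0.2], [0.42, 0.04], [-0.02, 0.11], [0.37, 0.35], [-0.64, -0.66], [-0.41, 0.01]]
[-21.18934912 -41.11183345] 0.24774966760931144
t 0.1 row [ 9.136 -6.367  2.088] turn 1.703 F [ 0.5 -0.6  0.3] w 0.0936 q [-1.31  0.09  1.37 -0.    1.68 -0.1 ]
jig pos [-410.5 -476.2] tip z 204.4 rpy [-3.14  -0.     0.363]
```

Emit:
apply_moves(
  moves=[
    [[1.0,-0.7,0,0.4,0.75],[2.0,-1.4,0,0.8,0.75],[3.0,-2.1,0,1.2,0.75],[4.0,-2.8,0.4,1.7,0.75],[5.0,-3.5,0.8,1.7,0.75],[6.0,-4.2,1.2,1.7,0.75],[7.0,-4.9,1.6,1.7,0.75],[8.0,-5.6,2.0,1.7,0.75],[9.0,-6.3,2.1,1.7,0.75],[9.14,-6.37,2.1,1.7,0.75]],
  ],
)

```text
time: 1.35
tool_pos: [0.5102, -0.0513, 0.2981]
ee_rot: [-3.14, 0.003, 0.071]
wrist_force: [-0.6, -1.6, -0.6]
width: 0.0234
finger_force: 0.0
```

```bash
python3 -c "
from h import *
go(-67,-38,18)"
```

```text
t 1.35 row [-0.023  0.059  1.619] turn 0.03 F [-0.6 -1.6 -0.6] w 0.0234 q [-0.21  0.05  1.62  0.    1.47  1.29]
jig pos [-65.9 -35. ] tip z 98.9 rpy [-3.14e+00  3.00e-03  7.10e-02]
```

Emit:
apply_moves(
  moves=[
    [[0,0,0,0,0.75],[0,0,0.6,0,0.75],[0,0,1.2,0,0.75],[0,0,1.5,0,0.75],[0,0,1.6,0,0.75],[0,0,1.6,0,0.75]],
  ],
)

```text
time: 2.1
tool_pos: [0.5096, -0.0549, 0.2204]
ee_rot: [3.141, -0.001, 0.065]
wrist_force: [0.4, -0.5, -0.3]
width: 0.0233
finger_force: 0.0
```

```bash
python3 -c "
from h import *
go(-67,-38,18)
s=snap('top','t1')
cv2.imwrite('pics/c1.png',cv2.resize(cv2.imread('pics/t1.png')[200:380,190:420],None,fx=3.3,fy=3.3,interpolation=cv2.INTER_CUBIC))"
```

```text
t 2.1 row [-0.005 -0.011  0.063] turn -0.002 F [ 0.4 -0.5 -0.3] w 0.0233 q [-0.22  0.12  1.72 -0.    1.31  1.29]
jig pos [-66.7 -38.6] tip z 21.2 rpy [ 3.141e+00 -1.000e-03  6.500e-02]
```

View pics/c1.png

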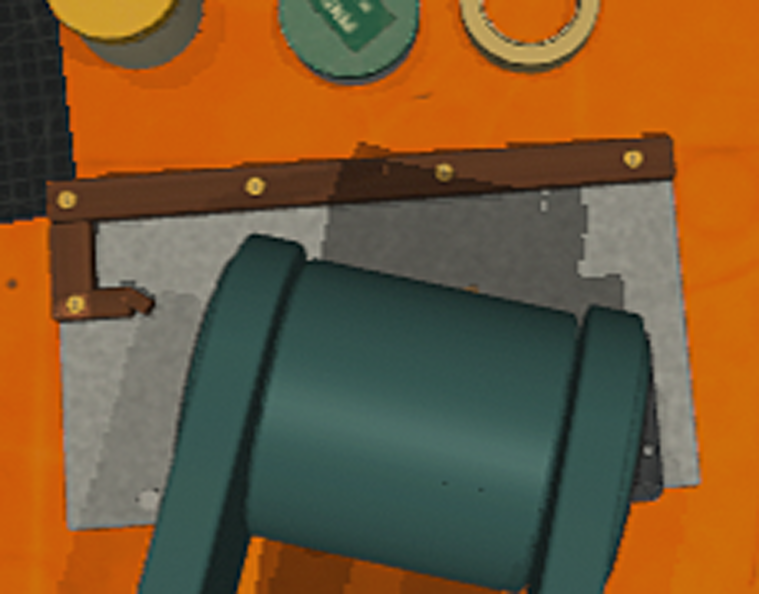

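The arm hides the block in the top view, so I'll use the scene view during the pushes. I'm pushing toward the rail now.

Emit:
apply_moves(
  moves=[
    [[0.1,0,0.06,0,0.75],[0.2,0,0.06,0,0.75],[0.3,0,0.06,0,0.75],[0.4,0,0.06,0,0.75],[0.5,0,0.06,0,0.75],[0.6,0,0.06,0,0.75],[0.7,0,0.06,0,0.75],[0.8,0,0.06,0,0.75],[0.9,0,0.06,0,0.75],[0.95,0,0.06,0,0.75]],
  ],
)

```text
time: 3.4
tool_pos: [0.5572, -0.0511, 0.2166]
ee_rot: [3.141, -0.0, 0.066]
wrist_force: [-0.8, -0.1, 0.1]
width: 0.0237
finger_force: 0.2
```

```bash
python3 -c "
from h import *
go(7,-38,18)
s=snap('scene','s2')
cv2.imwrite('pics/c2.png',cv2.resize(cv2.imread('pics/s2.png')[150:350,180:420],None,fx=3,fy=3,interpolation=cv2.INTER_CUBIC))"
```

```text
t 3.4 row [ 0.52   0.003 -0.011] turn 0.003 F [-0.8 -0.1  0.1] w 0.0237 q [-0.19  0.22  1.6  -0.    1.32  1.31]
jig pos [-19.  -37.9] tip z 17.4 rpy [ 3.141 -0.     0.066]
```

View pics/c2.png

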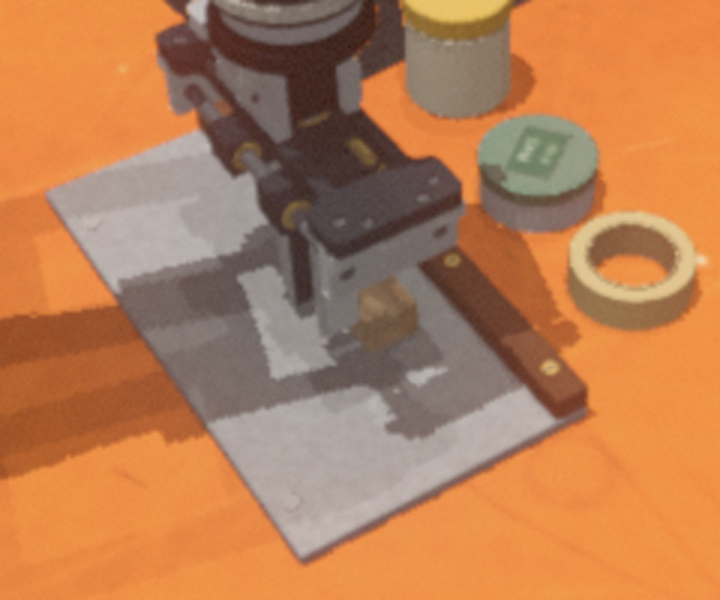

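The scene crop shows the block at (387,315), seated against both fingers and about parallel to the rail. I'll keep going until the force rises.

Emit:
apply_moves(
  moves=[
    [[0.08,0,0,0,0.75],[0.16,0,0,0,0.75],[0.24,0,0,0,0.75],[0.32,0,0,0,0.75],[0.4,0,0,0,0.75],[0.44,0,0,0,0.75],[0.44,0,0,0,0.75]],
  ],
)

```text
time: 4.32
tool_pos: [0.579, -0.0497, 0.2167]
ee_rot: [3.141, -0.0, 0.066]
wrist_force: [0.8, 0.1, 0.3]
width: 0.0233
finger_force: 0.0
```

Emit:
apply_moves(
  moves=[
    [[0.03,0,0,0,0.75],[0.06,0,0,0,0.75],[0.06,0,0,0,0.75]],
  ],
)

```text
time: 4.7
tool_pos: [0.5813, -0.0495, 0.2167]
ee_rot: [3.142, 0.002, 0.066]
wrist_force: [-4.5, -0.2, 3.6]
width: 0.0233
finger_force: 2.0
```

Emit:
apply_moves(
  moves=[
    [[0.03,0,0,0,0.75],[0.03,0,0,0,0.75]],
  ],
)

```text
time: 4.95
tool_pos: [0.582, -0.0494, 0.2167]
ee_rot: [-3.142, 0.005, 0.066]
wrist_force: [-8.3, -0.1, 7.5]
width: 0.0237
finger_force: 4.1
```

Emit:
apply_moves(
  moves=[
    [[-0.1,0,0,0,0.75],[-0.5,0,0,0,0.75],[-1.0,0,0,0,0.75],[-1.2,0,-0.6,0,0.75],[-1.2,0,-1.2,-1,0.9],[-1.2,0.6,-1.6,-2,1],[-1.2,1.2,-1.6,-3,1],[-1.2,1.6,-1.6,-4,1],[-1.2,1.6,-1.6,-5,1],[-1.2,1.6,-1.6,-6,1]],
  ],
)

```text
time: 6.2
tool_pos: [0.529, -0.1336, 0.2967]
ee_rot: [3.139, -0.001, 1.118]
wrist_force: [-1.4, 0.0, 0.8]
width: 0.0003
finger_force: 0.0
```

```bash
python3 -c "
from h import *
go(27,-110,80,np.pi/2)
s=snap('top','t3')
cv2.imwrite('pics/c3.png',cv2.resize(cv2.imread('pics/t3.png')[228:368,200:408],None,fx=3.8,fy=3.8,interpolation=cv2.INTER_CUBIC))"
```

```text
t 6.2 row [0.934 1.299 0.35 ] turn -2.968 F [-1.4  0.   0.8] w 0.0003 q [-0.35  0.12  1.55  0.    1.47  0.1 ]
jig pos [ -52.5 -118.4] tip z 97.5 rpy [ 3.139e+00 -1.000e-03  1.118e+00]
```

View pics/c3.png

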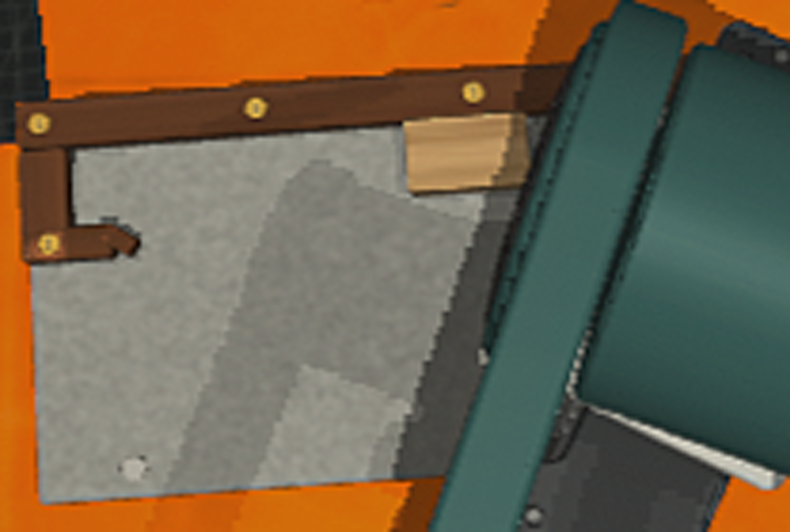

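The block lies flat against the rail. Its top corners are at crop (404,122) and (411,194) on the pocket side, and (528,187) at the rear near side.

```bash
python3 -c "
from h import *
s=dict(np.load('t3.npz'));J=np.load('J.npy')
for c in [(404,122),(411,194),(528,187)]:
    print(tojig(J,ray(s,*((np.array(c)+.5)/3.8-.5+[200,228]),.031)[:2])*1e3)"
```

```text
[ 43.26628539 -20.45318391]
[ 13.55294905 -21.33039734]
[ 12.90857807 -69.05322091]
```

Emit:
apply_moves(
  moves=[
    [[0.3,0.4,0,-1,1],[0.6,0.8,0,-2,1],[0.93,1.2,0,-2.97,1],[0.93,1.3,0.35,-2.97,1],[0.93,1.3,0.35,-2.97,1],[0.93,1.3,0.35,-2.97,1]],
  ],
)

```text
time: 7.0
tool_pos: [0.6068, -0.1204, 0.2785]
ee_rot: [-3.14, -0.0, 1.629]
wrist_force: [0.3, 0.1, -0.3]
width: 0.0003
finger_force: 0.0
```

```bash
python3 -c "
from h import *
go(27,-100,18,np.pi/2)"
```

```text
t 7.0 row [0.206 0.019 1.226] turn -0.04 F [ 0.3  0.1 -0.3] w 0.0003 q [-0.29  0.29  1.38 -0.    1.47 -0.35]
jig pos [  26.  -110.3] tip z 79.3 rpy [-3.14  -0.     1.629]
```

Emit:
apply_moves(
  moves=[
    [[0,0,0.5,0,1],[0,0,1.0,0,1],[0,0,1.22,0,1],[0,0,1.22,0,1],[0.2,0,1.22,0,1],[0.4,0,1.22,0,1],[0.5,0,1.22,0,1],[0.6,0,1.22,0,1],[0.7,0,1.22,0,1],[0.8,0,1.22,0,1]],
  ],
)

```text
time: 8.25
tool_pos: [0.6052, -0.0802, 0.2185]
ee_rot: [3.141, 0.001, 1.631]
wrist_force: [-0.6, -1.5, 0.6]
width: 0.0008
finger_force: 0.6
```

Emit:
apply_moves(
  moves=[
    [[0.1,0,0,0,1],[0.2,0,0,0,1],[0.3,0,0,0,1],[0.4,0,0,0,1],[0.5,0,0,0,1],[0.6,0,0,0,1],[0.7,0,0,0,1],[0.8,0,0,0,1]],
  ],
)

```text
time: 9.25
tool_pos: [0.6026, -0.04, 0.2182]
ee_rot: [-3.142, 0.0, 1.632]
wrist_force: [-0.5, -1.0, 0.7]
width: 0.0007
finger_force: 0.4
```

```bash
python3 -c "
from h import *
go(27,60,18,np.pi/2)
s=snap('scene','s4')
cv2.imwrite('pics/c4.png',cv2.resize(cv2.imread('pics/s4.png')[150:350,180:420],None,fx=3,fy=3,interpolation=cv2.INTER_CUBIC))"
```

```text
t 9.25 row [ 1.795 -0.01   0.019] turn -0.027 F [-0.5 -1.   0.7] w 0.0007 q [-0.16  0.31  1.49 -0.    1.34 -0.22]
jig pos [ 27.1 -29.7] tip z 19.0 rpy [-3.142  0.     1.632]
```

View pics/c4.png

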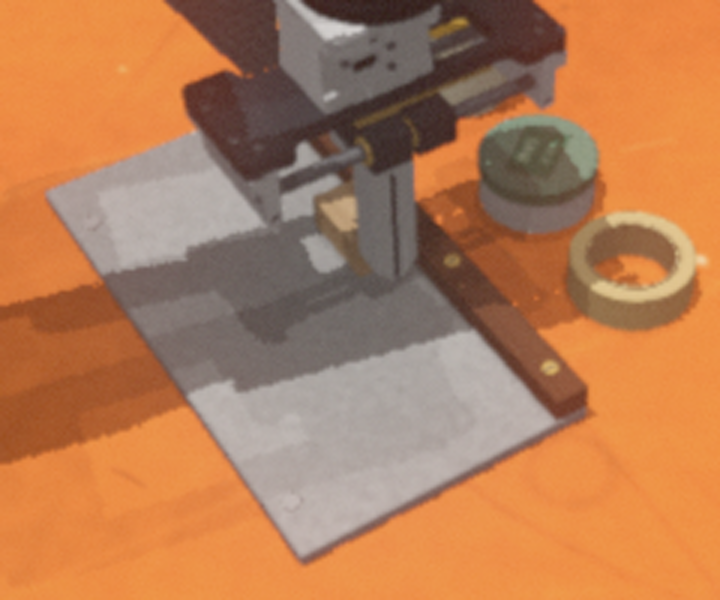

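The scene crop shows the block at (340,225) ahead of the closed fingers and still along the rail. I'll push further and then check from the top before the pocket mouth.

Emit:
apply_moves(
  moves=[
    [[0.1,0,0,0,1],[0.2,0,0,0,1],[0.3,0,0,0,1],[0.4,0,0,0,1],[0.5,0,0,0,1],[0.6,0,0,0,1],[0.7,0,0,0,1],[0.8,0,0,0,1],[0.9,0,0,0,1],[1.0,0,0,0,1]],
  ],
)

```text
time: 10.55
tool_pos: [0.5996, 0.01, 0.2181]
ee_rot: [-3.141, -0.0, 1.632]
wrist_force: [-0.3, -0.0, -0.0]
width: 0.0008
finger_force: 0.2
```

```bash
python3 -c "
from h import *
go(27,60,18,np.pi/2)
s=snap('top','t5')
cv2.imwrite('pics/c5.png',cv2.resize(cv2.imread('pics/t5.png')[235:325,195:315],None,fx=6,fy=6,interpolation=cv2.INTER_CUBIC))"
```

```text
t 10.55 row [ 0.795 -0.01   0.018] turn -0.027 F [-0.3 -0.  -0. ] w 0.0008 q [-0.08  0.3   1.5  -0.    1.34 -0.14]
jig pos [27.3 20.3] tip z 18.9 rpy [-3.141 -0.     1.632]
```

View pics/c5.png

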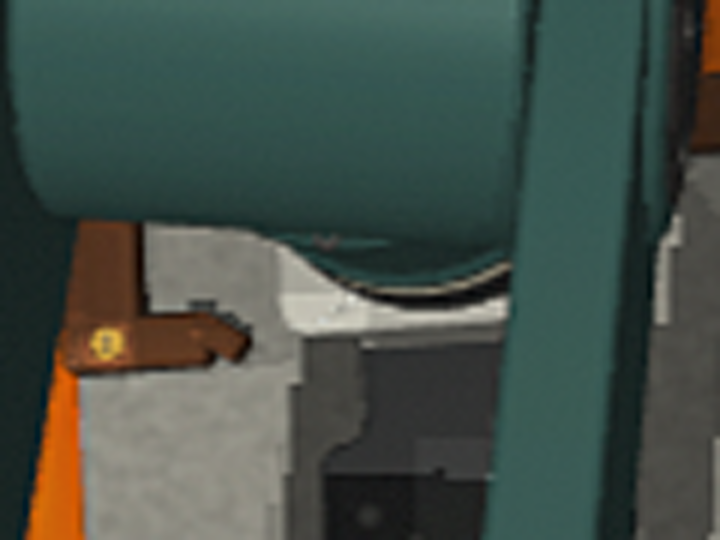

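The arm hides the block here (only the pocket shows, at (140–250, 220–370)), so I'll continue in small steps and watch the force.

Emit:
apply_moves(
  moves=[
    [[0.08,0,0,0,1],[0.16,0,0,0,1],[0.24,0,0,0,1],[0.32,0,0,0,1],[0.4,0,0,0,1]],
  ],
)

```text
time: 11.22
tool_pos: [0.5984, 0.0298, 0.2182]
ee_rot: [-3.142, 0.0, 1.632]
wrist_force: [-0.9, -0.9, -1.0]
width: 0.0002
finger_force: 0.2
```

Emit:
apply_moves(
  moves=[
    [[0.06,0,0,0,1],[0.12,0,0,0,1],[0.18,0,0,0,1],[0.24,0,0,0,1],[0.3,0,0,0,1]],
  ],
)

```text
time: 11.85
tool_pos: [0.5974, 0.0447, 0.2181]
ee_rot: [-3.141, 0.0, 1.632]
wrist_force: [-0.8, -0.4, 0.2]
width: 0.0003
finger_force: 0.3
```

Emit:
apply_moves(
  moves=[
    [[0.03,0,0,0,1],[0.06,0,0,0,1],[0.08,0,0,0,1],[0.08,0,0,0,1]],
  ],
)

```text
time: 12.35
tool_pos: [0.5973, 0.0486, 0.2182]
ee_rot: [3.141, -0.0, 1.632]
wrist_force: [-0.4, -0.9, 0.2]
width: 0.0006
finger_force: 0.2
```

```bash
python3 -c "
from h import *
go(27,62,18,np.pi/2)"
```

```text
t 12.35 row [ 0.06  -0.012  0.019] turn -0.027 F [-0.4 -0.9  0.2] w 0.0006 q [-0.01  0.3   1.5   0.    1.34 -0.07]
jig pos [27.6 59. ] tip z 19.0 rpy [ 3.141 -0.     1.632]
```

Emit:
apply_moves(
  moves=[
    [[0.03,0,0,0,1],[0.06,0,0,0,1],[0.06,0,0,0,1]],
  ],
)

```text
time: 12.72
tool_pos: [0.5972, 0.0508, 0.2183]
ee_rot: [3.141, 0.002, 1.631]
wrist_force: [-0.3, -4.7, -0.3]
width: 0.0005
finger_force: 2.4
```

Emit:
apply_moves(
  moves=[
    [[0.03,0,0,0,1],[0.03,0,0,0,1]],
  ],
)

```text
time: 12.98
tool_pos: [0.5971, 0.0513, 0.2184]
ee_rot: [3.142, 0.005, 1.631]
wrist_force: [-0.7, -8.0, 0.8]
width: 0.0006
finger_force: 4.0
```

Emit:
apply_moves(
  moves=[
    [[0.03,0,0,0,1],[0.03,0,0,0,1]],
  ],
)

```text
time: 13.22
tool_pos: [0.5971, 0.0519, 0.2184]
ee_rot: [3.142, 0.007, 1.631]
wrist_force: [-0.5, -11.3, 1.0]
width: 0.0003
finger_force: 5.5
```

There is firm contact at the expected home position. I'll back off and look.

Emit:
apply_moves(
  moves=[
    [[-0.2,0,0,0,1],[-0.6,0,0,0,1],[-1.0,0,-0.8,0,1],[-1.6,0,-1.8,0,1],[-2.4,-0.8,-2.2,0,1],[-3.2,-1.6,-2.2,0,1],[-4.0,-2.4,-2.2,0,1],[-4.6,-3.0,-2.2,0,1],[-4.6,-3.0,-2.2,0,1]],
  ],
)

```text
time: 14.35
tool_pos: [0.4596, -0.1862, 0.3284]
ee_rot: [3.141, -0.0, 1.627]
wrist_force: [1.0, -0.7, -0.0]
width: 0.0005
finger_force: 0.0
```

```bash
python3 -c "
from h import *
go(-50,78,100,0)
s=snap('top','t6')
cv2.imwrite('pics/c6.png',cv2.resize(cv2.imread('pics/t6.png')[235:325,195:315],None,fx=6,fy=6,interpolation=cv2.INTER_CUBIC))"
```

```text
t 14.35 row [4.9   1.459 0.585] turn 8.947 F [ 1.  -0.7 -0. ] w 0.0005 q [-0.5  -0.01  1.62  0.    1.53 -0.56]
jig pos [-125.2 -166.3] tip z 129.2 rpy [ 3.141 -0.     1.627]
```

View pics/c6.png

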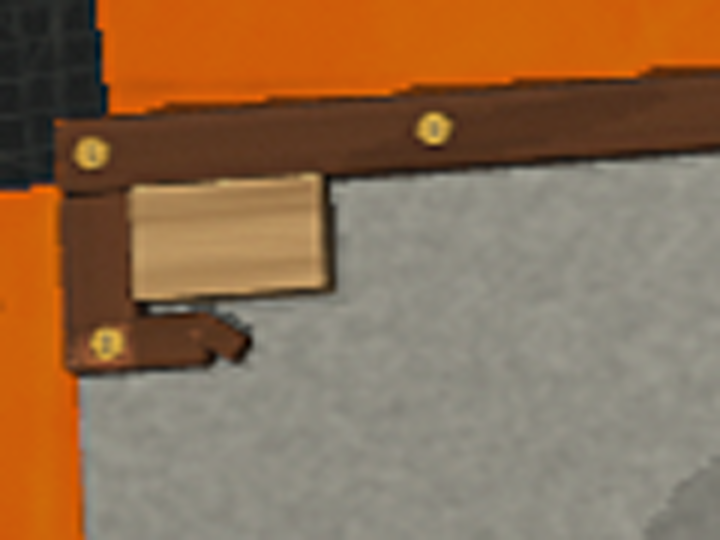

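```bash
python3 -c "
from h import *
s=dict(np.load('t6.npz'));J=np.load('J.npy')
k=lambda L:(np.array(L)+.5)/6-.5+np.array([195,235])
m=[(.015,.025,.031),(.015,-.025,.031),(-.015,-.025,.031),(-.015,.025,.031)]
B,r=fit(s,m,k([(132,187),(323,174),(328,289),(135,301)]),[.5,0,0])
print(tojig(J,B[:2])*1e3,B[2]-J[2],r.round(2).tolist())"
```

```text
[29.10329064 94.4729037 ] -0.008811541649198187 [[-0.08, -0.1], [0.05, -0.01], [0.0, 0.01], [0.02, 0.09]]
```

The block sits in the pocket at crop (132–328, 174–301), parallel to the rail and at home within measuring error. I'll add a light sideways press and a light end press to make sure it's flush.

Emit:
apply_moves(
  moves=[
    [[0.6,0.2,0,1,1],[1.2,0.4,0,2,1],[1.8,0.6,0,3,1],[2.4,0.8,0,4,1],[3.0,1.0,0,5,1],[3.6,1.2,0,6,1],[4.2,1.4,0,7,1],[4.8,1.66,0,8,1],[4.82,1.66,0.5,8.95,1],[4.82,1.66,0.5,8.95,1]],
  ],
)

```text
time: 15.65
tool_pos: [0.529, 0.063, 0.3008]
ee_rot: [-3.141, 0.005, 0.074]
wrist_force: [0.0, -1.4, 0.0]
width: 0.0007
finger_force: 0.0
```

```bash
python3 -c "
from h import *
go(-30,74,18,0)"
```

```text
t 15.65 row [0.192 0.078 1.673] turn 0.049 F [ 0.  -1.4  0. ] w 0.0007 q [0.01 0.09 1.57 0.   1.48 1.51]
jig pos [-39.6  77.8] tip z 101.6 rpy [-3.141  0.005  0.074]
```

Emit:
apply_moves(
  moves=[
    [[0,0,0.2,0,1],[0,0,0.7,0,1],[0,0,1.2,0,1],[0,0,1.63,0,1],[0.1,0,1.63,0,1],[0.2,0,1.63,0,1],[0.2,0,1.63,0,1]],
  ],
)

```text
time: 16.52
tool_pos: [0.5404, 0.062, 0.2233]
ee_rot: [3.141, -0.003, 0.07]
wrist_force: [-0.7, -0.2, 0.2]
width: 0.0001
finger_force: 0.0
```

```bash
python3 -c "
from h import *
go(5.5,74,18,0)"
```

```text
t 16.525 row [0.676 0.045 0.122] turn 0.024 F [-0.7 -0.2  0.2] w 0.0001 q [ 0.01  0.18  1.64 -0.    1.32  1.51]
jig pos [-28.3  76.1] tip z 24.1 rpy [ 3.141e+00 -3.000e-03  7.000e-02]
```

Emit:
apply_moves(
  moves=[
    [[0,0.05,0.1,0,1],[0.1,0.05,0.1,0,1],[0.2,0.05,0.1,0,1],[0.3,0.05,0.1,0,1],[0.4,0.05,0.1,0,1],[0.5,0.05,0.1,0,1],[0.6,0.05,0.1,0,1],[0.6,0.05,0.1,0,1]],
  ],
)

```text
time: 17.52
tool_pos: [0.5697, 0.0617, 0.2166]
ee_rot: [3.142, -0.0, 0.07]
wrist_force: [0.1, 0.5, -0.3]
width: 0.0008
finger_force: 0.0
```

Emit:
apply_moves(
  moves=[
    [[0.03,0,0,0,1],[0.06,0,0,0,1],[0.06,0,0,0,1]],
  ],
)

```text
time: 17.9
tool_pos: [0.5724, 0.0619, 0.2167]
ee_rot: [3.142, -0.0, 0.07]
wrist_force: [0.0, -0.6, 0.3]
width: 0.0006
finger_force: 0.0
```

```bash
python3 -c "
from h import *
go(5.9,74,18,0)"
```

```text
t 17.9 row [ 0.045 -0.002 -0.01 ] turn 0.023 F [ 0.  -0.6  0.3] w 0.0006 q [ 0.01  0.25  1.56 -0.    1.33  1.51]
jig pos [ 3.7 73.9] tip z 17.5 rpy [ 3.142 -0.     0.07 ]
```

Emit:
apply_moves(
  moves=[
    [[0.03,0,0,0,1],[0.03,0,0,0,1]],
  ],
)

```text
time: 18.15
tool_pos: [0.5738, 0.062, 0.2166]
ee_rot: [3.141, 0.0, 0.07]
wrist_force: [-1.2, -0.2, 0.3]
width: 0.0005
finger_force: 0.3
```

Emit:
apply_moves(
  moves=[
    [[0.02,0,0,0,1],[0.02,0,0,0,1]],
  ],
)

```text
time: 18.4
tool_pos: [0.5743, 0.0621, 0.2166]
ee_rot: [3.141, 0.003, 0.07]
wrist_force: [-5.1, -0.1, 4.0]
width: 0.0006
finger_force: 2.5
```

Emit:
apply_moves(
  moves=[
    [[0.02,0,0,0,1],[0.02,0,0,0,1]],
  ],
)

```text
time: 18.65
tool_pos: [0.5748, 0.0621, 0.2166]
ee_rot: [3.141, 0.005, 0.07]
wrist_force: [-7.9, 0.4, 5.2]
width: 0.0008
finger_force: 3.8
```

```bash
python3 -c "
from h import *
go(5.9,74,18,0)"
```

```text
t 18.65 row [-0.002 -0.002 -0.012] turn 0.024 F [-7.9  0.4  5.2] w 0.0008 q [ 0.01  0.26  1.55 -0.    1.33  1.51]
jig pos [ 6.  73.9] tip z 17.4 rpy [3.141 0.005 0.07 ]
```

Emit:
apply_moves(
  moves=[
    [[-0.2,0,0,0,1],[-0.5,0.2,0,0,1],[-0.5,0.7,0,0,1],[-0.3,0.8,0,0,1],[0.1,0.8,0,0,1],[0.44,0.8,0,0,1],[0.44,0.8,0,0,1],[0.44,0.6,0,0,1],[0.44,0.4,0,0,1],[0.44,0.4,0,0,1]],
  ],
)

```text
time: 19.9
tool_pos: [0.5987, 0.0449, 0.2167]
ee_rot: [-3.141, 0.0, 0.071]
wrist_force: [0.1, -0.5, 0.7]
width: 0.0005
finger_force: 0.0
```

```bash
python3 -c "
from h import *
go(28,57,18,0)"
```

```text
t 19.9 row [-0.016 -0.036 -0.01 ] turn 0.032 F [ 0.1 -0.5  0.7] w 0.0005 q [-0.02  0.3   1.5   0.    1.34  1.48]
jig pos [28.8 55.2] tip z 17.5 rpy [-3.141  0.     0.071]
```

Emit:
apply_moves(
  moves=[
    [[0,-0.03,0,0,1],[0,-0.04,0,0,1]],
  ],
)

```text
time: 20.15
tool_pos: [0.599, 0.0457, 0.2168]
ee_rot: [3.141, -0.0, 0.07]
wrist_force: [0.5, 0.9, 0.5]
width: 0.0
finger_force: 0.0
```

Emit:
apply_moves(
  moves=[
    [[0,-0.02,0,0,1],[0,-0.02,0,0,1]],
  ],
)

```text
time: 20.4
tool_pos: [0.599, 0.0466, 0.2167]
ee_rot: [3.142, -0.0, 0.069]
wrist_force: [0.2, 0.1, 1.1]
width: 0.0006
finger_force: 0.0
```

Emit:
apply_moves(
  moves=[
    [[0,-0.02,0,0,1],[0,-0.02,0,0,1]],
  ],
)

```text
time: 20.65
tool_pos: [0.599, 0.0476, 0.2166]
ee_rot: [3.141, 0.0, 0.07]
wrist_force: [0.4, 0.2, 0.5]
width: 0.0002
finger_force: 0.2
```

Emit:
apply_moves(
  moves=[
    [[0,-0.02,0,0,1],[0,-0.02,0,0,1]],
  ],
)

```text
time: 20.9
tool_pos: [0.5989, 0.048, 0.2167]
ee_rot: [3.14, 0.0, 0.069]
wrist_force: [-0.4, -4.7, 0.6]
width: 0.0001
finger_force: 2.0
```

Emit:
apply_moves(
  moves=[
    [[0,-0.02,0,0,1],[0,-0.02,0,0,1]],
  ],
)

```text
time: 21.15
tool_pos: [0.5989, 0.0484, 0.2169]
ee_rot: [3.138, -0.0, 0.069]
wrist_force: [0.3, -7.1, -0.0]
width: 0.0004
finger_force: 3.2
```

```bash
python3 -c "
from h import *
go(28,57.5,18,0)"
```

```text
t 21.15 row [-0.025  0.024 -0.007] turn 0.02 F [ 0.3 -7.1 -0. ] w 0.0004 q [-0.01  0.3   1.5  -0.    1.34  1.49]
jig pos [29.2 58.7] tip z 17.7 rpy [ 3.138 -0.     0.069]
```

Both faces are firm. I'll retreat along -y, then up and away.

Emit:
apply_moves(
  moves=[
    [[0,0.1,0,0,1],[0,0.5,0,0,1],[-0.2,1.0,-0.6,0,1],[-0.8,1.6,-1.8,0,1],[-1.6,2.4,-2.2,0,1],[-2.4,3.2,-2.2,0,1],[-3.0,4.0,-2.2,0,1],[-3.0,4.6,-2.2,0,1],[-3.0,4.6,-2.2,0,1],[-3.0,4.6,-2.2,0,1]],
  ],
)

```text
time: 22.4
tool_pos: [0.4651, -0.19, 0.3266]
ee_rot: [-3.141, -0.0, 0.069]
wrist_force: [0.4, -0.1, 0.0]
width: 0.0009
finger_force: 0.0
```

```bash
python3 -c "
from h import *
s=snap('top','t7')
a=cv2.imread('pics/t7.png')[165:325,195:375]
cv2.imwrite('pics/c7.png',cv2.resize(a,None,fx=3.7,fy=3.7,interpolation=cv2.INTER_CUBIC))"
```

```text
(no output)
```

View pics/c7.png

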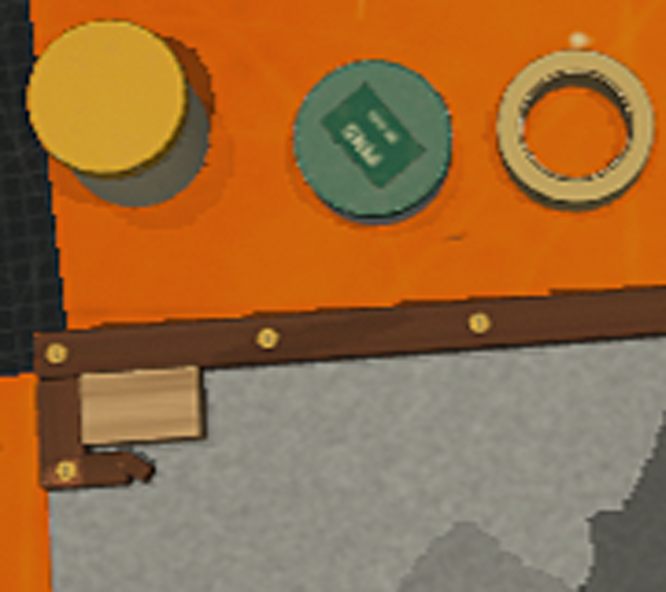

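The block is home at crop (80–205, 367–443), flush with the rail and the stop. The pot, tin and tape are where they started.

```bash
python3 -c "
from bench import ticket
print(ticket.close_job())"
```

```text
the job is handed in; nothing more can be done
None
```

The pine block is fully home in the corner pocket, flush against the rail and the end stop as far as the final picture and press checks show; the pot, tin and tape were not moved, and the job was handed in at about 22 s.

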